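# Put the thermometer away in its slide-cover case

## Task

Slide the cover of the white instrument case fully back, lay the digital thermometer flat in the well with its display side up, letting it down gently rather than dropping it, and then slide the cover fully shut over it.

Things in the scene. Friction and masses are not known exactly. Their poses are not given: they have to be found in the camera images.
- case: White plastic case fixed to the desk, 170 (its x) by 232 mm (its y), 36 mm high. Origin: under the centre of its open-topped well, at desk level; z up. Well: x -80..80, y -55..55 mm, floor at z 4 mm, walls to z 26 mm. A closed deck fills y 55..172 mm; the cover slides back over it, along +y. Rails at x -85 and 85 mm have lips 5 mm inward that hold the cover down.
- cover (a joint): Sliding cover of the case: grey plate 164 (case x) by 114 (case y) by 4 mm, top at z 31 mm, a grip ridge across its middle. Value in m: 0 shut (well covered), 0.105 fully back at its stop (well open from y -55 to 48 mm); grows along the case's +y. Light friction (about 2 N); stays where it is left. Starts shut or up to 20 mm open.
- cover_grip (a point): Centre of the top face of the grip ridge on the cover, 47 mm over the desk. The ridge is 60 mm long (case x), 14 mm wide (case y) and stands 16 mm above the cover's top; it moves with the cover.
- thermometer: White digital thermometer with a slim tip and a small display window, lying flat on the desk, display up: 127 mm long along its y (-63..64), 10 mm thick. Origin: on its underside at mid-length, z up. The tip is at +y; from y -63 to 0 it is 17 to 18 mm wide (x), beyond that it tapers to the tip. Steel forceps and a black pen of like length lie beside it, some 85 mm apart, in any order.

How it is judged:
On the way, in this order (a step that is already met when the one before it is completed fails the run):
1. the cover is slid back (value of joint cover above 0.085 m), for 0.1 s.
2. the thermometer lies in the well, let go, the cover still back (value of joint cover above 0.06 m and x of thermometer in the frame of case between -0.045 and 0.045 m and y of thermometer in the frame of case between -0.055 and 0.055 m and z of thermometer in the frame of case below 0.012 m and linear speed of thermometer below 0.03 m/s and contact force between thermometer and the fingers below 0.1 N), for 0.2 s.
At the end, for the whole second after the job is handed in: The thermometer lies at rest in the well, flat on its floor (underside within 8 mm of it, tilt under 0.15 rad, display up), and the cover over it is at rest and shut to within 10 mm (value of joint cover below 0.01 m and x of thermometer in the frame of case between -0.045 and 0.045 m and y of thermometer in the frame of case between -0.055 and 0.055 m and z of thermometer in the frame of case below 0.012 m and angle between thermometer's own z axis and vertical below 0.15 rad and linear speed of thermometer below 0.03 m/s and velocity of joint cover between -0.01 and 0.01 m/s); the robot touches nothing.
It fails at once if the thermometer is dropped (falls freely at more than 0.7 m/s, as from 25 mm) (contact force between thermometer and the fingers below 0.01 N and contact force between thermometer and anything else below 0.01 N and linear speed of thermometer above 0.7 m/s).
It also fails if it takes over 72 s, if anything falls off the work surface, if the arm or the gripper's body presses on something with over 40 N, if the wrist force passes 120 N, or if a joint passes its speed limit or range.

## Robot

A 6-joint arm with a two-finger parallel gripper is mounted at the origin on the work surface; the furniture and walls round the work are solid. World frame = base frame: x ahead of the robot, y to its left, z up, the work surface at z = 0. Lengths are in m, angles in rad, forces in N, time in s.
With the tool pointing down it reaches from about 0.35 to 0.975 m from the base axis. Payload 4.9 kg.
Tool frame: the origin (TCP) lies at the very end of the fingers, on their centre line; the grasp point (between the pads) lies 19 mm behind it; z points along the fingers, y is the line along which they close (so a half turn about z gives the same grasp; the last joint's range is limited). The gripper opens to 85 mm and grips with 20 to 120 N. Pads are 22 mm wide; open, the fingers measure 114 mm over their backs; the gripper's body (76 mm by 85 mm) begins 54 mm behind the grasp point. The pads swing forward as they close: fully open they stand 13 mm farther back than shut.
Start: joints at [-1.34, 0.053, 1.613, -0, 1.476, -0.119], TCP at [0.214, -0.587, 0.231] pointing down, gripper open.
Joint ranges: [-3.01, 3.01], [-1.01, 2.22], [0.06, 2.58], [-1.02, 4.17], [0.09, 2.62], [-3.14, 3.14]. Speed limits (rad/s): [2.57, 2.57, 3.14, 3.14, 3.14, 3.14].

## Interface

Orientations are given as a rotation vector (axis times angle).
In Python, from station import get_obs, get_image, finish_job gives the robot as it stands. The module is installed in compiled form; this text tells all that it offers.
- The arm moves only by the tool carry_out, never from a script. Its argument "rows" is a list of rows, each a list of 7 numbers: the turn, a rotation vector about the tool's x, y, z as a fraction of full scale, then the shift along the tool's x, y, z as a fraction of full scale, then the closure, from -1 (fully open) to 1 (shut). A call has 1 to 5 rows; each row is the pose to reach, as a shift and turn from the pose commanded when the call began, along the tool's axes at that moment, turning the shorter way round; what a row does not reach only later rows make up. Full scale, the value 1, is 300 mm for a shift and pi rad for a turn. A row lasts 1/10 s, in which the tool goes at most 50 mm and 8.59 degrees, less where a joint would pass 70% of its speed; a pose out of reach is approached as far as the arm can. A call with a number of a shift or a turn outside -1 to 1 is refused whole. A call with a gripper value outside its range is refused whole. The fingers move at their own pace and stop on an object; "force" is the grip in N (left out, the last holds). Time passes only in rows, so rows that repeat a pose let the fingers close. It gives the time, the measured TCP pose, the force, the opening and the grip force at its end, in the units of the state.
- get_obs(): the state, without advancing time (a new reading comes with each control period).
- get_image(name): name is "side" or "top"; returns a dict with "img" (384x512x3 uint8, blue, green, red), "mtx" (3x3 intrinsics, pixels), "D" ([k1, k2, p1, p2, k3] as OpenCV has them; the pictures are not rectified), "R" (3x3) and "t" (3): a world point X has camera coordinates R X + t. Camera axes: x right, y down, z forward; pixel columns grow to the right and rows downward; lengths in m; the calibration is good to about 2 mm. A picture is of the moment at which its call begins. There is no depth.
- finish_job(): hands the job in; it is judged then, once.
The state is a dict: "t": time; "q": joint angles; "dq": joint speeds; "effort": joint torques, N m; "tool_pos": TCP position; "tool_rot": TCP orientation; "contact_force": force on the tool from outside, world axes, zero at the start; "wrist_torque": the same for the moment, N m; "opening": finger opening in m; "grip_force": force on a finger pad.
Only numpy, scipy, OpenCV 4.12 (cv2) and the standard library are available. Lean on these libraries where they do the work, as an engineer would, in place of code of your own. Each camera call takes 0.05 s, during which the arm holds its last target. There are 200 camera calls.

## Working session

There is one attempt and no reset: what is moved stays moved. The work goes in short steps, Python scripts to look and compute and a tool call to move; the robot and the scene stay as the last step left them, time stands still between calls to the robot, and variables do not carry over. Pictures are saved under pics/ and viewed, at most 10 in all, crops included, and the job is handed in when it is done.

Besides the shell and the picture viewer there is one more tool, called after "Request:" as a command line: name --pt "numbers of a row" for each row, then --argument value for the rest. carry_out: Moves the arm, as the interface text tells. Shift numbers are shares of 300 mm and turn numbers shares of pi rad, none past 1 either way. Its arguments: {"type":"object","properties":{"rows":{"type":"array"},"force":{"type":"number"}},"required":["rows"]}

```bash
mkdir -p pics
cat > h.py <<'E'
import numpy as np, cv2
from scipy.spatial.transform import Rotation as Ro
from station import get_obs,get_image,finish_job
def ray(c,uv):
    p=cv2.undistortPoints(np.array([[uv]],float),np.array(c['mtx'],float),np.array(c['D'],float))[0,0]
    R=np.array(c['R']);t=np.array(c['t']); return -R.T@t, R.T@np.array([p[0],p[1],1])
def px2w(c,uv,z):
    o,d=ray(c,uv); return o+d*(z-o[2])/d[2]
def w2px(c,X):
    return cv2.projectPoints(np.array(X,float).reshape(-1,3),cv2.Rodrigues(np.array(c['R'],float))[0],np.array(c['t'],float),np.array(c['mtx'],float),np.array(c['D'],float))[0][:,0]
E
python3 - <<'E'
from h import *
import pickle
o=get_obs();print({k:np.round(v,3) for k,v in o.items()}); print(Ro.from_rotvec(o['tool_rot']).as_matrix().round(3) if len(o['tool_rot'])==3 else 0)
a=get_image('top');b=get_image('side');pickle.dump((a,b),open('c.pkl','wb'))
for n,c in(('top',a),('side',b)):
    cv2.imwrite(f'pics/{n}0.png',cv2.resize(c['img'],(800,600))); print(n,-np.array(c['R']).T@c['t'])
E
```

```text
{'t': np.float64(0.0), 'q': array([-1.34 ,  0.053,  1.614, -0.   ,  1.476, -0.119]), 'dq': array([ 0.001,  0.   , -0.001,  0.   , -0.001, -0.   ]), 'effort': array([-1.0000e-03, -3.9368e+01, -3.7018e+01, -0.0000e+00,  7.0000e-03,
        0.0000e+00]), 'tool_pos': array([ 0.214, -0.587,  0.23 ]), 'tool_rot': array([-3.092, -0.546,  0.   ]), 'contact_force': array([ 0.215, -0.32 ,  0.282]), 'wrist_torque': array([-0.079,  0.015,  0.022]), 'grip_force': np.float64(0.0), 'opening': np.float64(0.086)}
[[ 0.939  0.343 -0.   ]
 [ 0.343 -0.939  0.002]
 [ 0.    -0.002 -1.   ]]
top [ 0.30386871 -0.08456766  1.04954976]
side [0.2897051  0.59453378 0.5736048 ]
```

View pics/top0.png

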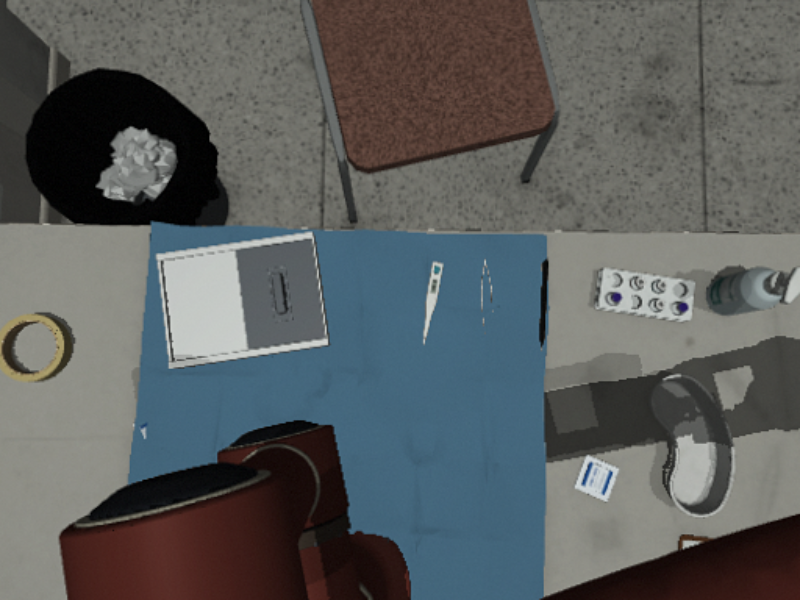

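View pics/side0.png

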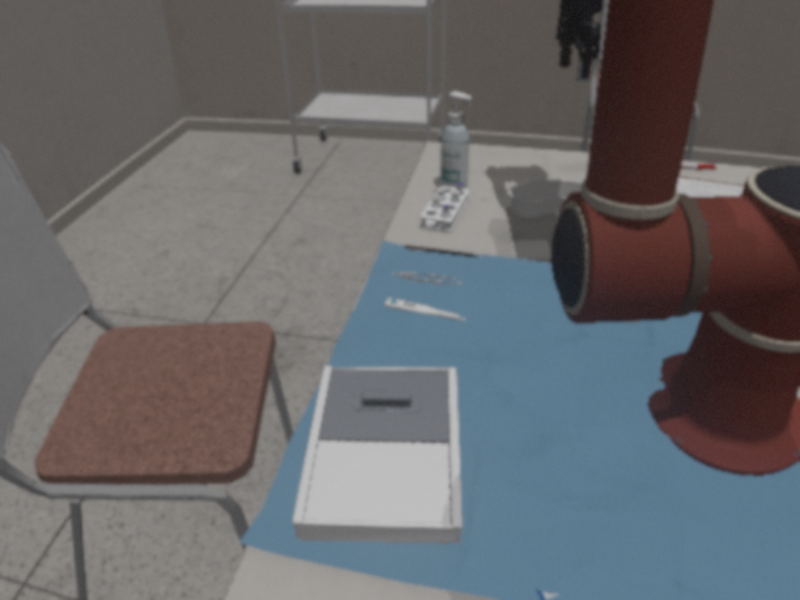

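The top view shows the case at (157..328, 232..368) with the cover to the right, ridge at (280,292). The thermometer runs from (435,263), display end, to its tip at (424,344). I'll enlarge both.

Run:
```python
from h import *
import pickle
a,b=pickle.load(open('c.pkl','rb'))
# left: case crop origin (95,140) 120x105 x4 ; right: therm crop origin (255,155) 80x80 x4
A=cv2.resize(a['img'][140:245,95:215],None,fx=4,fy=4,interpolation=cv2.INTER_CUBIC)
B=cv2.resize(a['img'][155:230,262:302],None,fx=7,fy=7,interpolation=cv2.INTER_CUBIC)
M=np.zeros((525,770,3),np.uint8);M[:420,:480]=A;M[:525,485:765]=B
cv2.imwrite('pics/crop.png',M)
```

```text
(no output)
```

View pics/crop.png

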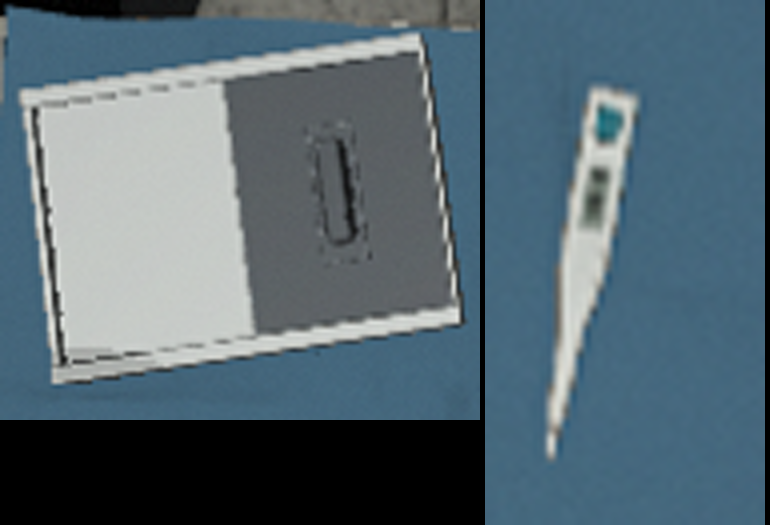

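The crop shows the case corners at (20,90), (420,33), (462,323) and (53,383), and the ridge top centred at about (333,190). The thermometer's display end is at (614,92) and its tip at (551,458).

Run:
```python
from h import *
import pickle
a,b=pickle.load(open('c.pkl','rb'))
f=lambda p:np.array([95+p[0]/4-.4,140+p[1]/4-.4]); g=lambda p:np.array([262+(p[0]-485)/7-.4,155+p[1]/7-.4])
for p in [(20,90),(420,33),(462,323),(53,383)]: print('corner',px2w(a,f(p),.036).round(4))
for p in [(225,80),(255,335)]: print('cover rear edge',px2w(a,f(p),.031).round(4))
G=px2w(a,f((333,190)),.047);print('grip',G.round(4))
e=px2w(a,g((614,92)),.008);t=px2w(a,g((551,458)),.003);print('th',e.round(4),t.round(4),np.linalg.norm((e-t)[:2]),np.arctan2(*(t-e)[1::-1]))
print('side px(800)',w2px(b,[G,e,t])*1.5625)
```

```text
corner [0.4808 0.2731 0.036 ]
corner [0.5176 0.045  0.036 ]
corner [0.3498 0.0167 0.036 ]
corner [0.3136 0.2458 0.036 ]
cover rear edge [0.4893 0.1577 0.031 ]
cover rear edge [0.3419 0.1349 0.031 ]
grip [0.4239 0.0905 0.047 ]
th [ 0.4779 -0.1436  0.008 ] [ 0.3538 -0.1234  0.003 ] 0.12575788476654431 2.980194379785558
side px(800) [[385.0198288  394.07776216]
 [385.44630962 300.59645025]
 [463.57880036 319.90492062]]
```

Request:
carry_out --pt "0 0 0.061 0.577 -0.453 0.133 -1" --pt "0 0 0.061 0.577 -0.453 0.133 -1" --pt "0 0 0.061 0.577 -0.453 0.133 -0.3" --pt "0 0 0.061 0.577 -0.453 0.133 -0.3" --pt "0 0 0.061 0.577 -0.453 0.133 -0.3" --force 25

```text
t: 0.6
tool_pos: [0.3312, -0.3964, 0.1896]
tool_rot: [-3.128, -0.252, 0.001]
contact_force: [0.3, -0.4, -0.2]
opening: 0.0555
grip_force: 0.0
```

```bash
cat >> h.py <<'E'
def go(x,y,z,yaw):
    "shift/turn fractions from here to world xyz, tool x at yaw, pointing down"
    o=get_obs(); R=Ro.from_rotvec(o['tool_rot'])
    T=Ro.from_euler('z',yaw)*Ro.from_euler('x',np.pi)
    print('t',round(o['t'],2),'pos',np.round(o['tool_pos'],4),'open',round(float(o['opening']),4),'F',np.round(o['contact_force'],1))
    print('turn',((R.inv()*T).as_rotvec()/np.pi).round(4),'shift',(R.inv().apply(np.array([x,y,z])-o['tool_pos'])/.3).round(4))
E
python3 -c "
from h import *
go(.424,.0903,.09,.158)"
```

```text
t 0.6 pos [ 0.3312 -0.3964  0.1896] open 0.0555 F [ 0.3 -0.4 -0.2]
turn [-0.001   0.0001  0.0009] shift [ 0.5651 -1.5509  0.3366]
```

Request:
carry_out --pt "0 0 0 0.28 -0.78 0.1 -0.3" --pt "0 0 0 0.28 -0.78 0.1 -0.3" --pt "0 0 0 0.28 -0.78 0.1 -0.3" --pt "0 0 0 0.28 -0.78 0.1 -0.3" --pt "0 0 0 0.28 -0.78 0.1 -0.3"

```text
t: 1.1
tool_pos: [0.376, -0.1543, 0.1609]
tool_rot: [-3.132, -0.247, -0.0]
contact_force: [1.1, -0.2, -0.4]
opening: 0.0555
grip_force: 0.0
```

Request:
carry_out --pt "-0.001 0 0.001 0.285 -0.77 0.237 -0.3" --pt "-0.001 0 0.001 0.285 -0.77 0.237 -0.3" --pt "-0.001 0 0.001 0.285 -0.77 0.237 -0.3" --pt "-0.001 0 0.001 0.285 -0.77 0.237 -0.3" --pt "-0.001 0 0.001 0.285 -0.77 0.237 -0.3"

```text
t: 1.6
tool_pos: [0.4229, 0.0814, 0.0916]
tool_rot: [3.129, 0.244, 0.002]
contact_force: [1.1, -0.9, -0.4]
opening: 0.0558
grip_force: 0.0
```

```bash
python3 -c "
from h import *
go(.424,.0903,.036,.158)
a=get_image('side');print(w2px(a,[[.424,.0903,.047],get_obs()['tool_pos']]))
cv2.imwrite('pics/s1.png',cv2.resize(a['img'][150:350,170:370],None,fx=3,fy=3))"
```

```text
t 1.6 pos [0.4229 0.0814 0.0916] open 0.0558 F [ 1.1 -0.9 -0.4]
turn [ 0.0011 -0.0002 -0.0008] shift [ 0.0081 -0.0292  0.1851]
[[246.37167305 252.11727595]
 [247.18154609 234.69736957]]
```

View pics/s1.png

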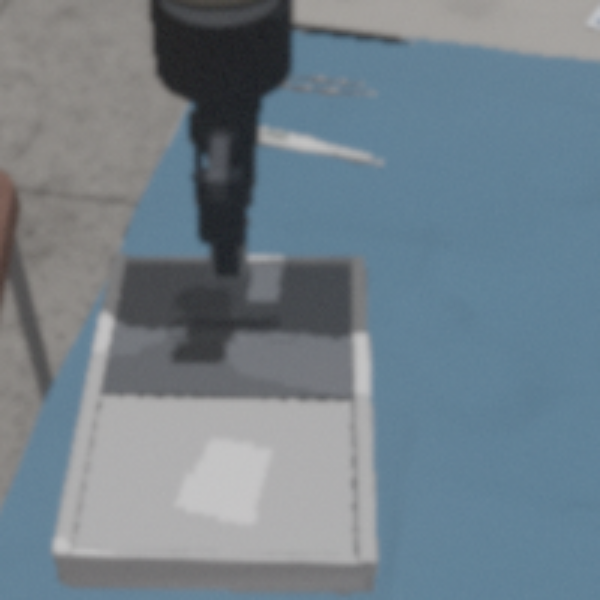

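The picture shows the gripper above the cover ridge, with the near finger tip at crop (228,272). I'll let the arm settle before going down.

Request:
carry_out --pt "0 0 0 0 0 0 -0.3" --pt "0 0 0 0 0 0 -0.3"

```text
t: 1.85
tool_pos: [0.4228, 0.0793, 0.0918]
tool_rot: [3.129, 0.244, -0.001]
contact_force: [-0.2, -0.6, -0.3]
opening: 0.0556
grip_force: 0.0
```

```bash
python3 -c "
from h import *
go(.424,.0903,.036,.158)"
```

```text
t 1.85 pos [0.4228 0.0793 0.0918] open 0.0556 F [-0.2 -0.6 -0.3]
turn [ 0.0011  0.0003 -0.0006] shift [ 0.0099 -0.0361  0.1859]
```

Request:
carry_out --pt "0.001 0 -0.001 0.01 -0.036 0.06 -0.3" --pt "0.001 0 -0.001 0.01 -0.036 0.14 -0.3" --pt "0.001 0 -0.001 0.01 -0.036 0.186 -0.3" --pt "0.001 0 -0.001 0.01 -0.036 0.186 -0.3" --pt "0.001 0 -0.001 0.01 -0.036 0.186 1"

```text
t: 2.35
tool_pos: [0.4249, 0.0891, 0.0369]
tool_rot: [3.132, 0.244, 0.001]
contact_force: [0.3, 0.1, 0.2]
opening: 0.0419
grip_force: 0.0
```

Request:
carry_out --pt "0 0 0 0 0 0 1" --pt "0 0 0 0 0 0 1" --pt "0 0 0 0 0 0 1" --pt "0 0 0 0 0 0 1" --pt "0 0 0 0 0 0 1"

```text
t: 2.85
tool_pos: [0.4255, 0.0906, 0.0378]
tool_rot: [-3.131, -0.249, -0.003]
contact_force: [-1.7, 0.9, 6.8]
opening: 0.0133
grip_force: 29.5
```

```bash
python3 -c "
from h import *
go(.4075,.194,.036,.158)"
```

```text
t 2.85 pos [0.4255 0.0906 0.0378] open 0.0133 F [-1.7  0.9  6.8]
turn [-0.0001 -0.0007  0.0001] shift [-0.0048 -0.3497  0.0061]
```

Request:
carry_out --pt "0 0 0 0 -0.07 -0.005 1" --pt "0 0 0 0 -0.14 -0.005 1" --pt "0 0 0 0 -0.21 -0.005 1" --pt "0 0 0 0 -0.28 -0.005 1" --pt "0 0 0 0 -0.345 -0.005 1"

```text
t: 3.35
tool_pos: [0.4088, 0.1927, 0.0379]
tool_rot: [3.13, 0.249, 0.004]
contact_force: [3.8, -2.2, -3.8]
opening: 0.0126
grip_force: 28.4
```

Request:
carry_out --pt "0 0 0 0 0 0 1" --pt "0 0 0 0 0 0 1" --pt "0 0 0 0 0 0 1"

```text
t: 3.65
tool_pos: [0.4088, 0.1923, 0.0379]
tool_rot: [-3.131, -0.248, -0.003]
contact_force: [3.7, 1.8, -5.2]
opening: 0.0133
grip_force: 28.3
```

```bash
python3 -c "
from h import *
go(.4075,.194,.1,.158)"
```

```text
t 3.65 pos [0.4088 0.1923 0.0379] open 0.0133 F [ 3.7  1.8 -5.2]
turn [-0.0002 -0.0006 -0.0001] shift [-0.003  -0.0064 -0.2069]
```

Request:
carry_out --pt "0 0 0 0 0 0 -0.3" --pt "0 0 0 0 0 0 -0.3" --pt "0 0 0 0 0 0 -0.3" --pt "0 0 0 0 0 -0.1 -0.3" --pt "0 0 0 0 0 -0.25 -0.3"

```text
t: 4.15
tool_pos: [0.4052, 0.1914, 0.1104]
tool_rot: [3.13, 0.247, -0.013]
contact_force: [0.8, 0.1, -0.3]
opening: 0.0558
grip_force: 0.0
```

```bash
python3 -c "
from h import *
go(.4376,-.137,.08,-.1617)"
```

```text
t 4.15 pos [0.4052 0.1914 0.1104] open 0.0558 F [ 0.8  0.1 -0.3]
turn [0.0008 0.0026 0.1017] shift [-0.0644  1.0979  0.103 ]
```

Request:
carry_out --pt "0 0.002 0.102 -0.045 0.8 0.0 -0.3" --pt "0 0.002 0.102 -0.045 0.8 0.0 -0.3" --pt "0 0.002 0.102 -0.045 0.8 0.0 -0.3" --pt "0 0.002 0.102 -0.045 0.8 0.0 -0.3" --pt "0 0.002 0.102 -0.045 0.8 0.0 -0.3"

```text
t: 4.65
tool_pos: [0.4322, -0.0491, 0.1132]
tool_rot: [-3.131, 0.257, -0.01]
contact_force: [0.9, -0.0, 1.0]
opening: 0.0559
grip_force: 0.0
```

```bash
python3 -c "
from h import *
go(.4376,-.137,.05,-.1617)"
```

```text
t 4.65 pos [ 0.4322 -0.0491  0.1132] open 0.0559 F [ 0.9 -0.   1. ]
turn [-0.0002 -0.0021 -0.0006] shift [0.064  0.2862 0.2108]
```

Request:
carry_out --pt "0 -0.002 0 0.064 0.286 0.15 -0.3" --pt "0 -0.002 0 0.064 0.286 0.211 -0.3" --pt "0 -0.002 0 0.064 0.286 0.211 -0.3" --pt "0 -0.002 0 0.064 0.286 0.211 -0.3" --pt "0 -0.002 0 0.064 0.286 0.211 -0.3"

```text
t: 5.15
tool_pos: [0.4383, -0.134, 0.0501]
tool_rot: [-3.13, 0.254, -0.0]
contact_force: [0.7, -0.3, 0.2]
opening: 0.056
grip_force: 0.0
```

```bash
python3 -c "
from h import *
go(.4376,-.137,.004,-.1617)
a=get_image('side');b=get_image('top')
A=cv2.resize(a['img'][130:330,150:350],(400,400));B=cv2.resize(b['img'][140:240,90:290],(800,400))[:,400:]
cv2.imwrite('pics/s2.png',np.hstack([A,B]))"
```

```text
t 5.15 pos [ 0.4383 -0.134   0.0501] open 0.056 F [ 0.7 -0.3  0.2]
turn [-0.0004 -0.0001 -0.0001] shift [-0.0007  0.0105  0.1537]
```

View pics/s2.png

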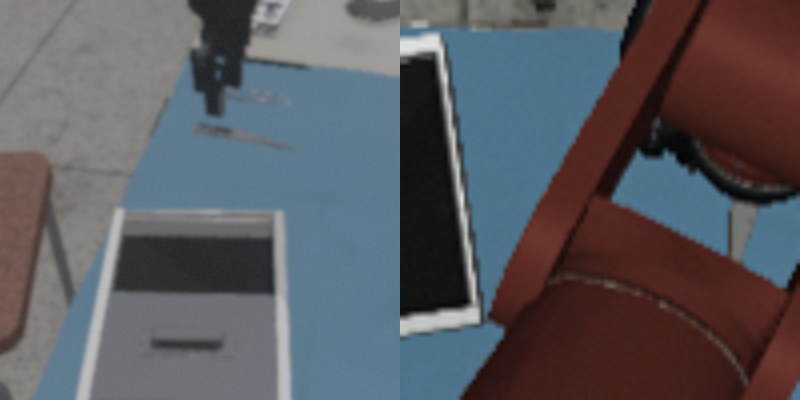

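Left half: the well is open, the cover is back, and the fingers are above the thermometer at (215,112). I'll go down and grasp.

Request:
carry_out --pt "0 0 0 0 0.01 0.06 -0.3" --pt "0 0 0 0 0.01 0.11 -0.3" --pt "0 0 0 0 0.01 0.15 -0.3" --pt "0 0 0 0 0.01 0.15 -0.3" --pt "0 0 0 0 0.01 0.15 0.1"

```text
t: 5.75
tool_pos: [0.438, -0.137, 0.005]
tool_rot: [-3.131, 0.253, -0.001]
contact_force: [-0.1, -0.7, -0.6]
opening: 0.0421
grip_force: 0.0
```

Request:
carry_out --pt "0 0 0 0 0 0 1" --pt "0 0 0 0 0 0 1" --pt "0 0 0 0 0 0 1" --pt "0 0 0 0 0 0 1" --pt "0 0 0 0 0 0 1"

```text
t: 6.25
tool_pos: [0.4385, -0.1376, 0.0056]
tool_rot: [-3.13, 0.255, -0.003]
contact_force: [-0.4, 1.0, 6.2]
opening: 0.0155
grip_force: 25.0
```

```bash
python3 -c "
from h import *
go(.4376,-.137,.08,.158)"
```

```text
t 6.25 pos [ 0.4385 -0.1376  0.0056] open 0.0155 F [-0.4  1.   6.2]
turn [-0.0002 -0.0006 -0.102 ] shift [-0.0028 -0.0018 -0.248 ]
```

Request:
carry_out --pt "0 0 0 0 0 -0.03 1" --pt "0 0 0 0 0 -0.09 1" --pt "0 0 0 0 0 -0.17 1" --pt "0 0 0 0 0 -0.25 1" --pt "0 0 0 0 0 -0.25 1"

```text
t: 6.75
tool_pos: [0.44, -0.1387, 0.0835]
tool_rot: [3.129, -0.254, 0.011]
contact_force: [0.0, -0.4, 0.3]
opening: 0.0156
grip_force: 24.4
```

```bash
python3 -c "
from h import *
go(.44,.09,.08,.158)
a=get_image('side')
P=np.array(get_obs()['tool_pos']);print(get_obs()['grip_force'])
d=np.array([.987,-.161,0])
print(((w2px(a,[P+d*.041,P,P-d*.086])-[200,130])*5).round(0))
cv2.imwrite('pics/s3.png',cv2.resize(a['img'][130:230,200:330],None,fx=5,fy=5))"
```

```text
t 6.75 pos [ 0.44   -0.1387  0.0835] open 0.0156 F [ 0.  -0.4  0.3]
turn [ 0.0008 -0.0021 -0.1019] shift [-0.1233 -0.7524  0.0096]
24.389788294793107
[[225. 183.]
 [309. 199.]
 [490. 234.]]
```

View pics/s3.png

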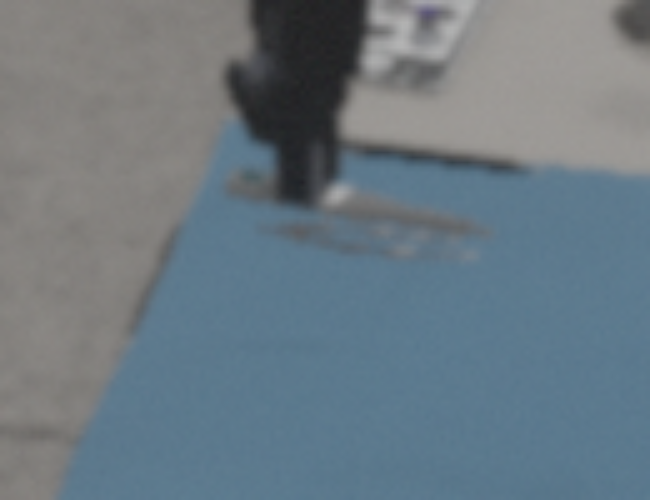

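The thermometer hangs level from display end (230,185) to tip (490,233), as predicted. I'll carry it over the well.

Request:
carry_out --pt "0.001 -0.002 -0.02 -0.03 -0.15 -0.02 1" --pt "0.001 -0.002 -0.05 -0.06 -0.3 -0.02 1" --pt "0.001 -0.002 -0.08 -0.09 -0.45 -0.02 1" --pt "0.001 -0.002 -0.102 -0.1 -0.6 -0.02 1" --pt "0.001 -0.002 -0.102 -0.1 -0.74 -0.02 1"

```text
t: 7.3
tool_pos: [0.4422, 0.0883, 0.0841]
tool_rot: [-3.127, -0.25, 0.013]
contact_force: [0.2, -0.3, 0.1]
opening: 0.0156
grip_force: 24.4
```

Request:
carry_out --pt "0 0 0 0 0 0 1" --pt "0 0 0 0 0 0 1" --pt "0 0 0 0 0 0 1"

```text
t: 7.6
tool_pos: [0.4431, 0.0858, 0.0846]
tool_rot: [-3.128, -0.247, 0.012]
contact_force: [0.1, 0.8, 0.1]
opening: 0.0156
grip_force: 24.5
```

```bash
python3 -c "
from h import *
go(.4468,.0874,.045,.158)"
```

```text
t 7.6 pos [0.4431 0.0858 0.0846] open 0.0156 F [0.1 0.8 0.1]
turn [-0.0016  0.0024 -0.0002] shift [ 0.0141 -0.0026  0.1321]
```

Request:
carry_out --pt "-0.002 0.002 0 0.012 -0.003 0.05 1" --pt "-0.002 0.002 0 0.012 -0.003 0.1 1" --pt "-0.002 0.002 0 0.012 -0.003 0.132 1" --pt "-0.002 0.002 0 0.012 -0.003 0.132 1" --pt "-0.002 0.002 0 0.012 -0.003 0.132 1"

```text
t: 8.1
tool_pos: [0.447, 0.0875, 0.0461]
tool_rot: [3.131, 0.246, 0.001]
contact_force: [0.0, 0.6, -0.4]
opening: 0.0153
grip_force: 24.5
```

```bash
python3 -c "
from h import *
go(.4468,.0874,.0115,.158)
a=get_image('side')
cv2.imwrite('pics/s4.png',cv2.resize(a['img'][180:300,180:310],None,fx=5,fy=5))"
```

```text
t 8.1 pos [0.447  0.0875 0.0461] open 0.0153 F [ 0.   0.6 -0.4]
turn [ 0.0004 -0.0002 -0.0004] shift [-0.0009  0.      0.1154]
```

View pics/s4.png

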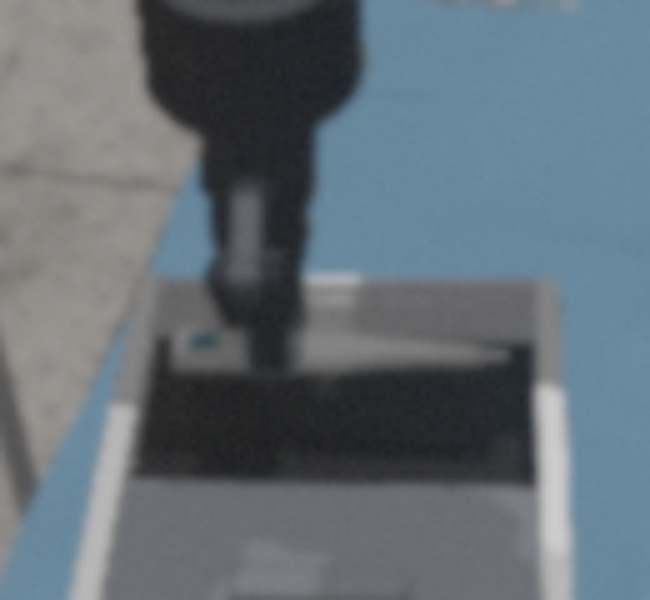

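The thermometer is aligned over the well, from display end (175,345) to tip (510,355), clear of the side walls. I'll lower it gently.

Request:
carry_out --pt "0 0 0 0 0 0.03 1" --pt "0 0 0 0 0 0.06 1" --pt "0 0 0 0 0 0.09 1" --pt "0 0 0 0 0 0.11 1" --pt "0 0 0 0 0 0.115 1"

```text
t: 8.65
tool_pos: [0.446, 0.0881, 0.0102]
tool_rot: [3.131, 0.248, -0.002]
contact_force: [-0.6, 0.9, 0.3]
opening: 0.0155
grip_force: 24.5
```

Request:
carry_out --pt "0 0 0 0 0 0.003 1" --pt "0 0 0 0 0 0.005 1" --pt "0 0 0 0 0 0.005 1"

```text
t: 8.95
tool_pos: [0.4473, 0.0881, 0.0104]
tool_rot: [3.131, 0.248, 0.002]
contact_force: [0.2, 0.9, -0.1]
opening: 0.0156
grip_force: 24.5
```

Request:
carry_out --pt "0 0 0 0 0 0.003 1" --pt "0 0 0 0 0 0.005 1" --pt "0 0 0 0 0 0.005 1"

```text
t: 9.25
tool_pos: [0.4475, 0.0881, 0.0096]
tool_rot: [3.131, 0.248, 0.002]
contact_force: [-1.6, 0.1, 6.1]
opening: 0.0153
grip_force: 25.5
```

Contact with the floor at about 6 N. I'll open part way and rise.

Request:
carry_out --pt "0 0 0 0 0 0 0.5" --pt "0 0 0 0 0 0 0.2" --pt "0 0 0 0 0 0 0.1" --pt "0 0 0 0 0 0 0.1" --pt "0 0 0 0 0 0 0.1"

```text
t: 9.75
tool_pos: [0.447, 0.0881, 0.0085]
tool_rot: [3.131, 0.248, 0.001]
contact_force: [0.1, -0.3, -0.0]
opening: 0.0382
grip_force: 0.0
```

Request:
carry_out --pt "0 0 0 0 0 -0.03 0.1" --pt "0 0 0 0 0 -0.1 0.1" --pt "0 0 0 0 0 -0.2 0.1" --pt "0 0 0 0 0 -0.3 0.1" --pt "0 0 0 0 0 -0.3 -0.3"

```text
t: 10.25
tool_pos: [0.4506, 0.0884, 0.1044]
tool_rot: [3.13, 0.248, 0.017]
contact_force: [0.1, 0.0, 0.3]
opening: 0.0517
grip_force: 0.0
```

```bash
python3 -c "
from h import *
go(.408,.1925,.1,.158)
a=get_image('side')
cv2.imwrite('pics/s5.png',cv2.resize(a['img'][180:300,180:310],None,fx=5,fy=5))"
```

```text
t 10.25 pos [0.4506 0.0884 0.1044] open 0.0517 F [0.1 0.  0.3]
turn [ 0.0008 -0.0035  0.0001] shift [-0.0858 -0.3652  0.0127]
```

View pics/s5.png

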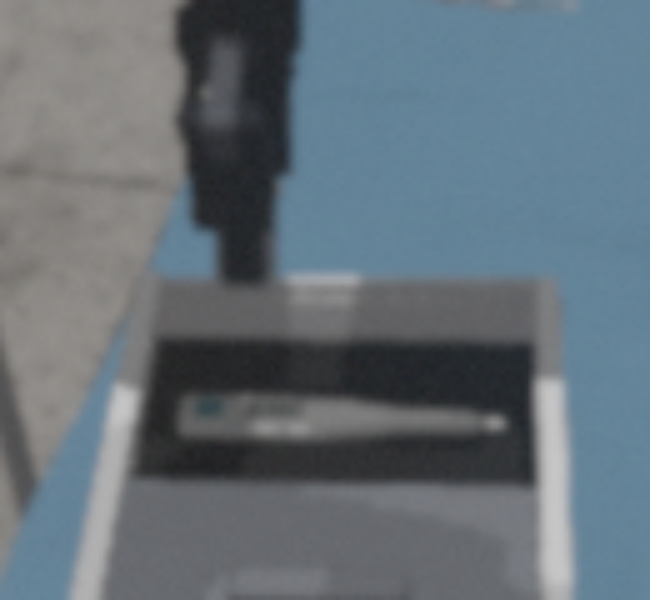

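The thermometer lies flat in the well, display up, between (180,415) and (508,422). Back to the ridge to close the cover.

Request:
carry_out --pt "0.001 -0.003 0 -0.08 -0.15 0 -0.3" --pt "0.001 -0.003 0 -0.08 -0.27 0 -0.3" --pt "0.001 -0.003 0 -0.08 -0.365 0.01 -0.3" --pt "0.001 -0.003 0 -0.08 -0.365 0.01 -0.3" --pt "0.001 -0.003 0 -0.08 -0.365 0.01 -0.3"

```text
t: 10.8
tool_pos: [0.4051, 0.1926, 0.0945]
tool_rot: [-3.131, -0.25, 0.017]
contact_force: [0.3, -0.1, 0.0]
opening: 0.0557
grip_force: 0.0
```

```bash
python3 -c "
from h import *
go(.408,.1925,.0375,.158)"
```

```text
t 10.8 pos [0.4051 0.1926 0.0945] open 0.0557 F [ 0.3 -0.1  0. ]
turn [-0.0004  0.0034  0.0005] shift [0.0115 0.002  0.1897]
```

Request:
carry_out --pt "0 0.003 0 0.011 0.002 0.07 -0.3" --pt "0 0.003 0 0.011 0.002 0.14 -0.3" --pt "0 0.003 0 0.011 0.002 0.19 -0.3" --pt "0 0.003 0 0.011 0.002 0.19 -0.3" --pt "0 0.003 0 0.011 0.002 0.19 1"

```text
t: 11.3
tool_pos: [0.4089, 0.1917, 0.0383]
tool_rot: [-3.13, -0.246, 0.0]
contact_force: [0.8, 0.0, 0.2]
opening: 0.0424
grip_force: 0.0
```

Request:
carry_out --pt "0 0 0 0 0 0 1" --pt "0 0 0 0 0 0 1" --pt "0 0 0 0 0 0 1" --pt "0 0 0 0 0 0 1" --pt "0 0 0 0 0 0 1"

```text
t: 11.8
tool_pos: [0.4098, 0.1926, 0.0397]
tool_rot: [-3.13, -0.248, -0.004]
contact_force: [0.4, -2.0, 6.6]
opening: 0.013
grip_force: 28.9
```

```bash
python3 -c "
from h import *
go(.4248,.0898,.0375,.158)"
```

```text
t 11.8 pos [0.4098 0.1926 0.0397] open 0.013 F [ 0.4 -2.   6.6]
turn [-0.0005 -0.0009  0.0001] shift [-0.0048  0.3464  0.0067]
```

Request:
carry_out --pt "0 0 0 0 0.07 -0.004 1" --pt "0 0 0 0 0.14 -0.004 1" --pt "0 0 0 0 0.21 -0.004 1" --pt "0 0 0 0 0.28 -0.004 1" --pt "0 0 0 0 0.33 -0.004 1"

```text
t: 12.3
tool_pos: [0.4258, 0.0946, 0.0398]
tool_rot: [-3.128, -0.247, -0.007]
contact_force: [4.0, 3.3, -3.0]
opening: 0.0132
grip_force: 27.9
```

Request:
carry_out --pt "0 0 0 0 0.008 0 1" --pt "0 0 0 0 0.015 0 1" --pt "0 0 0 0 0.02 0 1" --pt "0 0 0 0 0.02 0 1"

```text
t: 12.7
tool_pos: [0.4264, 0.0907, 0.0398]
tool_rot: [-3.126, -0.247, -0.007]
contact_force: [4.8, 6.4, -2.3]
opening: 0.0132
grip_force: 27.9
```

Request:
carry_out --pt "0 0 0 0 0.006 0 1" --pt "0 0 0 0 0.01 0 1" --pt "0 0 0 0 0.01 0 1"

```text
t: 13.0
tool_pos: [0.4264, 0.0905, 0.0398]
tool_rot: [-3.119, -0.245, -0.006]
contact_force: [4.5, 17.4, -1.8]
opening: 0.0129
grip_force: 27.9
```

At the stop: the force rises with no motion. I'll back off the push, release and lift.

Request:
carry_out --pt "0 0 0 0 -0.008 0 1" --pt "0 0 0 0 -0.008 0 0.3" --pt "0 0 0 0 -0.008 0 -0.3" --pt "0 0 0 0 -0.008 0 -0.3" --pt "0 0 0 0 -0.008 0 -0.3"

```text
t: 13.5
tool_pos: [0.4253, 0.0881, 0.0393]
tool_rot: [-3.13, -0.248, -0.0]
contact_force: [0.5, 0.0, -0.4]
opening: 0.0557
grip_force: 0.0
```

Request:
carry_out --pt "0 0 0 0 0 -0.05 -0.3" --pt "0 0 0 0 0 -0.15 -0.3" --pt "0 0 0 0 0 -0.3 -0.3" --pt "0 0 0 0 0 -0.4 -0.3" --pt "0 0 0 0 0 -0.4 -0.3"

```text
t: 14.0
tool_pos: [0.4287, 0.0879, 0.1652]
tool_rot: [-3.13, -0.247, -0.017]
contact_force: [0.1, -0.5, -0.4]
opening: 0.0557
grip_force: 0.0
```

Request:
carry_out --pt "0 0 0 0 0 0 -0.3" --pt "0 0 0 0 0 0 -0.3" --pt "0 0 0 0 0 0 -0.3"

```text
t: 14.3
tool_pos: [0.4243, 0.0879, 0.1575]
tool_rot: [-3.13, -0.248, 0.005]
contact_force: [-0.5, 0.3, 0.2]
opening: 0.0553
grip_force: 0.0
```

```bash
python3 -c "
from h import *
a=get_image('side')
cv2.imwrite('pics/s6.png',cv2.resize(a['img'][180:350,170:310],None,fx=3.5,fy=3.5))"
```

```text
(no output)
```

View pics/s6.png

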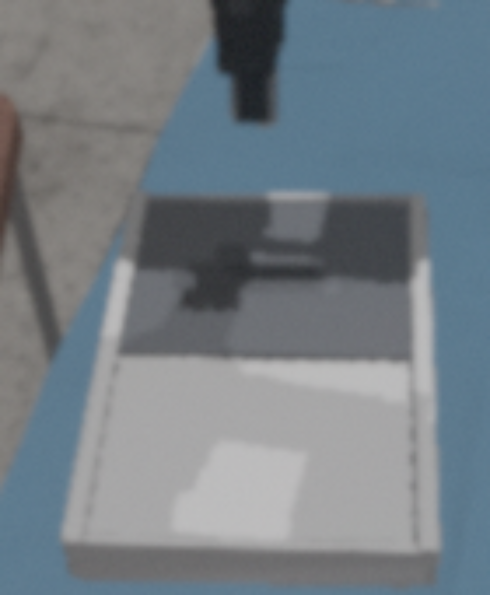

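The cover is shut, with its rear edge at row 355 and its front edge against the end wall at row 197. The gripper is clear.

```bash
python3 -c "
from h import *
print(finish_job())"
```

```text
the job is handed in; nothing more can be done
None
```

The job is handed in after about 14 s of the 72 s allowed: the thermometer lies flat in the well with its display up, the cover is shut to its stop over it, and the gripper is clear; the verdict was not reported back.

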